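# Roll-test two shafts and scrap the bent one

## Task

Check the two steel shafts for straightness: grip the sprung rolling float by its wooden handle and with its flat sole roll each shaft, one after the other, along the steel plate from where it lies up to its two stop pins, pressing lightly but steadily (ease off when a shaft lifts; never press harder than about 10 N). One of the shafts is bent and lifts the float as it rolls: lay it in the sheet-metal scrap tray, and leave the straight one on the plate. Set the float back down on the bench, off the plate, standing flat on its sole, and leave the other tools as they are.

Things in the scene. Friction and masses are not known exactly. Their poses are not given: they have to be found in the camera images.
- plate: Flat steel inspection plate fixed on the bench, 150 mm (its x) x 300 mm (its y) x 20 mm thick. Origin: centre of the underside; the working face is at its z = 20 mm. Its x axis points away from the robot and is the rolling direction. It has two lanes along x, centred at its y = +68 and y = -68 mm, with one shaft lying across each near the robot's side, and two stop pins at the far end of each.
- stop_left (a point): Point on the plate's face midway between the two stop pins of the left lane (plate x = +27, y = +68 mm). The pins are upright, 8 mm diameter, 12 mm high above the face, 36 mm to either side of this point along the plate's y, with room for a gripper finger between them. A shaft touching them has its axis 14 mm nearer the robot (plate x = +13 mm).
- stop_right (a point): The same point between the two stop pins of the right lane (plate x = +27, y = -68 mm). Behind this lane stands a fixed tool chest, 205 mm high, its front face at world x = 0.63 m.
- shaft_a: One of two plain steel shafts, 20 mm diameter, 110 mm long, about 0.25 kg. Origin: middle of the shaft at mid thickness, 10 mm above the plate's face; y runs along the shaft; z points up at the start. One is straight and stands 20 mm high however it is turned; the other is bowed by 5 mm, lies with its bow level, and between two flat faces swings between 20 and 25 mm twice in each turn.
- shaft_b: The other shaft, same size and frame as shaft_a. They lie in either order, and which of the two is bent is not told. When the float is lifted off, the bent one may rock back from its pins by up to a quarter turn (16 mm) until its bow is level.
- float: Rolling float: flat steel sole 110 mm (its x) x 120 mm (its y) x 8 mm, sprung under a 70 x 90 mm carrier with a wooden grip bar. 0.32 kg. Origin: centre of the sole's underside, springs unloaded; z up. The sole stays parallel and gives way upward, at most 10 mm, 4 N per mm from zero (plus its own weight, 1.2 N). A shaft rolled under it advances half as far as the float.
- float_grip (a point): Grip point of the float, 55 mm above its sole's underside, in the middle of the upright wooden bar. The bar is 24 mm thick along the float's x (the way to grip it), 80 mm long along its y, and reaches from 30 to 70 mm above the sole's underside. A fixed bench vise, about 150 mm high, stands between the float's place and the plate: carry the float over it.
- tray: Open sheet-metal scrap tray fixed on the bench, outside 130 mm (its x) x 170 mm (its y) x 32 mm high, walls and floor 4 mm thick. Origin: centre of the underside.
- wrench: Bystander: steel combination wrench, 36x230x9 mm, lying on the bench. Origin at the centre of its underside.
- marker: Bystander: black and white marker pen, 23x132x17 mm, lying on the bench. Origin at the centre of its underside.

How it is judged:
By the outcome, as a careful person would: the job done as asked, in the order asked, and still so for the second after the job is handed in, with the robot touching nothing.
It also fails if it takes over 72 s, if anything falls off the work surface, if the arm or the gripper's body presses on something with over 40 N, if the wrist force passes 120 N, or if a joint passes its speed limit or range.

## Robot

A 6-joint arm with a two-finger parallel gripper is mounted at the origin on a cart in front of the work surface, level with it; the furniture and walls round the work are solid. World frame = base frame: x ahead of the robot, y to its left, z up, the work surface at z = 0. Lengths are in m, angles in degrees, forces in N, time in s.
With the tool pointing down it reaches from about 0.25 to 0.725 m from the base axis. Payload 9.7 kg.
Tool frame: the origin (TCP) lies on the centre line of the jaws, within the pads' length; the fingertips stand 11 mm ahead of it and the grasp point (between the pads) lies 8 mm behind it; z points along the fingers, y is the line along which they close (so a half turn about z gives the same grasp; the last joint's range is limited). The gripper opens to 85 mm and grips with 20 to 120 N. Pads are 22 mm wide; open, the fingers measure 114 mm over their backs; the gripper's body (76 mm by 85 mm) begins 54 mm behind the grasp point. The pads swing forward as they close: fully open they stand 13 mm farther back than shut.
Start: joints at [66.578, 4.979, 10.078, 95.1, 0, 90], TCP at [0.219, 0.505, 0.242] pointing down, gripper open.
Joint ranges: [-179.16, 179.16], [-48.56, 103.87], [-65.8, 70.77], [-126.05, 130.52], [-82.76, 87.17], [-180, 180]. Speed limits (degrees/s): [127.2, 127.2, 147.25, 180, 180, 180].

## Interface

Orientations are given as [roll, pitch, yaw] about the fixed x, y, z axes, in that order (R = Rz(yaw) Ry(pitch) Rx(roll)).
In Python, from rig import robot gives the robot as it stands.
- The arm moves only by the tool servo_tool, never from a script. Its argument "deltas" is one flat list of numbers, 5 for each row, row after row: the closure, from 0 (fully open) to 1 (shut), then the shift along the world's x, y, z in a scale on which 1.0 is 1 m, then the turn about the world's z in shares of 180 degrees (1.0 is 180 degrees). A call has exactly 10 rows; each row is the pose to reach, as a shift and turn from the pose commanded when the call began; what a row does not reach only later rows make up. A row lasts 1/8 s, in which the tool goes at most 62.5 mm and 10.7 degrees, less where a joint would pass 70% of its speed; a pose out of reach is approached as far as the arm can. A call with a gripper value outside its range is refused whole. The fingers move at their own pace and stop on an object; "force" is the grip in N (left out, the last holds). Time passes only in rows, so rows that repeat a pose let the fingers close, or fill a call up. It gives the time, the measured TCP pose, the force, the opening and the grip force at its end, in the units of the state.
- robot.observe(): the state, without advancing time (a new reading comes with each control period).
- robot.grab_frame(name): name is "scene" or "top" or "wrist"; returns the picture (400x640x3 uint8, red, green, blue); there is no depth.
- robot.camera_info(name): a dict with "fx", "fy", "cx", "cy" (pixels), "world_from_camera" (4x4, takes a point from camera to world coordinates). Camera axes: x right, y down, z forward; pixel columns grow to the right and rows downward; lengths in m; the calibration is good to about 2 mm. A picture is of the moment at which its call begins: read the wrist's pose just before it. camera_info takes no time and is no camera call; for the wrist camera it gives the pose at the moment of the call.
- robot.close_job(): hands the job in; it is judged then, once.
The state is a dict: "time_s": time; "q": joint angles; "qvel": joint speeds; "joint_torque": joint torques, N m; "tcp_pos": TCP position; "tcp_rot": TCP orientation; "wrist_force": force on the tool from outside, world axes, zero at the start; "moment": the same for the moment, N m; "width": opening from 0.0 (shut) to 1.0 (fully open); "grasp_force": force on a finger pad.
Only numpy, scipy, OpenCV 4.12 (cv2) and the standard library are available. Lean on these libraries where they do the work, as an engineer would, in place of code of your own. Each camera call takes 0.05 s, during which the arm holds its last target. There are 200 camera calls.

## Working session

There is one attempt and no reset: what is moved stays moved. The work goes in short steps, Python scripts to look and compute and a tool call to move; the robot and the scene stay as the last step left them, time stands still between calls to the robot, and variables do not carry over. Pictures are saved under pics/ and viewed, at most 10 in all, crops included, and the job is handed in when it is done.

Besides the shell and the picture viewer there is one more tool, called as a command line: name --argument value ..., lists and objects as JSON in quotes. servo_tool: Moves the arm, as the interface text tells. Its arguments: {"type":"object","properties":{"deltas":{"type":"array","items":{"type":"number"}},"force":{"type":"number"}},"required":["deltas"]}

```bash
mkdir -p pics; python3 - <<'E'
from rig import robot
import cv2,numpy as np
for n in("scene","top"):
    f=robot.grab_frame(n);cv2.imwrite(f"pics/{n}0.png",f[:,:,::-1])
    c=robot.camera_info(n);print(n,c["fx"],c["fy"],c["cx"],c["cy"]);print(np.round(c["world_from_camera"],3))
s=robot.observe();print(s["tcp_pos"],s["tcp_rot"],s["wrist_force"],s["width"])
E
```

```text
scene 441.1969065826866 441.1969065826866 321.8554501962338 199.13097979631414
[[ 0.521 -0.674  0.523 -0.218]
 [-0.853 -0.401  0.333 -0.439]
 [-0.015 -0.62  -0.784  1.016]
 [ 0.     0.     0.     1.   ]]
top 395.6653291518044 395.6653291518044 322.5648860607217 197.97268303089007
[[ 0.012 -0.988  0.152  0.26 ]
 [-1.    -0.01   0.017 -0.048]
 [-0.015 -0.152 -0.988  1.209]
 [ 0.     0.     0.     1.   ]]
[0.21853552 0.50451234 0.24165743] [-1.79931196e+02 -1.30635504e-03  1.56578369e+02] [-0.41451418  1.27513019  0.10173968] 0.9985925393641156
```

View pics/top0.png

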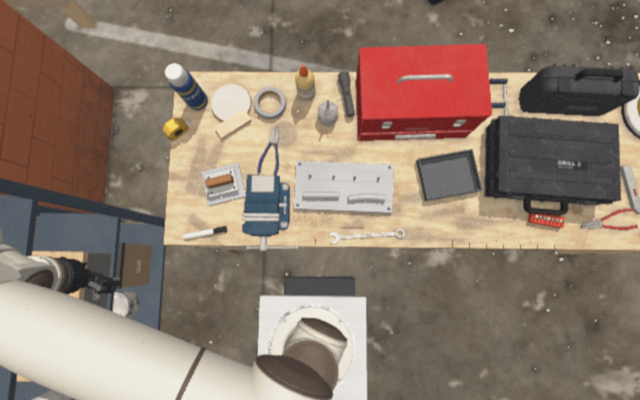

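View pics/scene0.png

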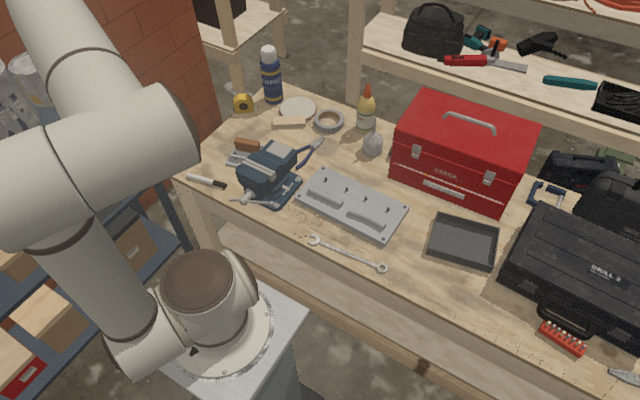

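The top view shows the float near (222,184), the vise near (265,205), the plate centred near (344,187), the tray near (448,176), and the chest at (425,90). The right shaft at (365,198) looks curved. I'll enlarge this and compute positions.

```bash
cat > h.py <<'E'
from rig import robot
import cv2,numpy as np
def ray(c,uv,z):
    T=np.array(c["world_from_camera"]);d=T[:3,:3]@[(uv[0]-c["cx"])/c["fx"],(uv[1]-c["cy"])/c["fy"],1]
    return T[:3,3]+d*(z-T[2,3])/d[2]
def proj(c,p):
    T=np.linalg.inv(c["world_from_camera"]);q=T[:3,:3]@p+T[:3,3]
    return np.array([c["fx"]*q[0]/q[2]+c["cx"],c["fy"]*q[1]/q[2]+c["cy"]])
def big(mask):
    cs,_=cv2.findContours(mask.astype(np.uint8),cv2.RETR_EXTERNAL,cv2.CHAIN_APPROX_NONE)
    return max(cs,key=cv2.contourArea)
E
python3 - <<'E'
from h import *
f=cv2.imread("pics/top0.png");c=robot.camera_info("top")
hsv=cv2.cvtColor(f,cv2.COLOR_BGR2HSV)
def win(m,x0,x1,y0,y1):
    o=np.zeros(m.shape,bool);o[y0:y1,x0:x1]=m[y0:y1,x0:x1];return o
def rep(n,m,z):
    k=big(m);r=cv2.minAreaRect(k);b=cv2.boxPoints(r)
    print(n,np.round(r[0],1),cv2.contourArea(k),"ctr",np.round(ray(c,r[0],z),4));print(np.round([ray(c,p,z)[:2] for p in b],3).tolist())
H,S,V=[hsv[:,:,i].astype(int) for i in range(3)]
rep("plate",win((S<45)&(V>110),292,398,155,218),.02)
rep("tray",win((V<110),408,484,145,205),.032)
rep("handle",win((S>120)&(V<190)&((H<14)),198,245,165,200),.07)
rep("float",win((S<45)&(V>110),196,246,160,208),.008)
b=f[140:225,190:490];cv2.imwrite("pics/crop1.png",cv2.resize(b,None,fx=2.66,fy=2.66,interpolation=cv2.INTER_CUBIC))
E
```

```text
plate [343.4 186.5] 4690.0 ctr [ 0.4783 -0.0901  0.02  ]
[[0.407, 0.063], [0.561, 0.06], [0.551, -0.245], [0.397, -0.237]]
tray [448.4 175.1] 2326.0 ctr [ 0.5142 -0.4067  0.032 ]
[[0.561, -0.308], [0.596, -0.487], [0.468, -0.504], [0.434, -0.328]]
handle [218.6 180.5] 143.0 ctr [0.4834 0.279  0.07  ]
[[0.485, 0.319], [0.503, 0.245], [0.482, 0.239], [0.464, 0.312]]
float [223.4 185.3] 1304.5 ctr [0.4807 0.2811 0.008 ]
[[0.525, 0.357], [0.555, 0.238], [0.437, 0.206], [0.408, 0.323]]
```

View pics/crop1.png

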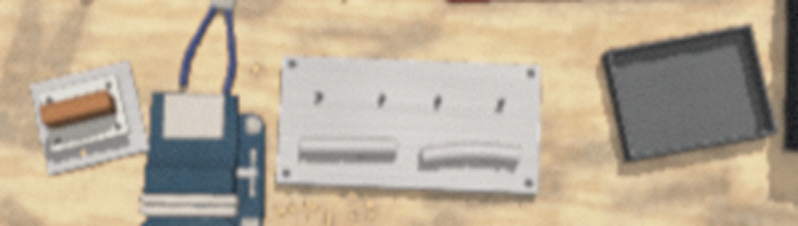

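Crop: handle at (78,107), the two shafts at (347,150) and (470,157), the right one visibly curved, with pins at (320,98), (381,100), (437,103) and (500,105). The measured sizes match. Moving over the float.

The manual's scale: turns go in shares of 180 degrees. Converting my numbers, -52 degrees / 180 = -0.2889.

servo_tool --deltas '[0,0.044,-0.037,0,-0.0556,0,0.088,-0.075,0,-0.1111,0,0.132,-0.112,0,-0.1667,0,0.176,-0.149,0,-0.2222,0,0.22,-0.187,0,-0.2778,0,0.264,-0.224,0,-0.2889,0,0.264,-0.224,0,-0.2889,0,0.264,-0.224,0,-0.2889,0,0.264,-0.224,0,-0.2889,0,0.264,-0.224,0,-0.2889]' --force 60

```text
time_s: 1.35
tcp_pos: [0.4819, 0.2815, 0.2424]
tcp_rot: [180.0, -0.0, 104.7]
wrist_force: [-0.6, -0.3, 0.1]
width: 1.003
grasp_force: 0.0
```

```bash
python3 - <<'E'
from h import *
s=robot.observe();c=robot.camera_info("wrist");f=robot.grab_frame("wrist")
cv2.imwrite("pics/w1.png",f[:,:,::-1]);print(s["tcp_pos"],s["tcp_rot"],s["wrist_force"])
np.save("c1.npy",c)
hsv=cv2.cvtColor(f,cv2.COLOR_RGB2HSV).astype(int)
m=(hsv[:,:,1]>110)&(hsv[:,:,2]<215)&(hsv[:,:,0]<13)
k=big(m);r=cv2.minAreaRect(k);print(r);b=cv2.boxPoints(r)
print(ray(c,r[0],.07),[np.round(ray(c,p,.07),3).tolist() for p in b])
E
```

```text
[0.48189816 0.28152023 0.24244649] [ 1.79988937e+02 -3.50770732e-03  1.04684761e+02] [-0.56174832 -0.28542326  0.06626736]
((503.1427307128906, 183.20956420898438), (11.192740440368652, 63.05137252807617), 74.1808090209961)
[0.67302522 0.32726216 0.07      ] [[0.641, 0.315, 0.07], [0.696, 0.349, 0.07], [0.705, 0.339, 0.07], [0.65, 0.305, 0.07]]
```

View pics/w1.png

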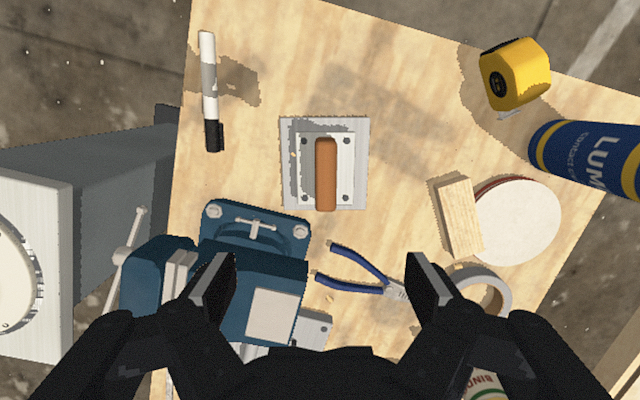

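Wrist view: the handle is at (326,174), running almost straight up the image between (326,137) and (326,211), so the yaw is good.

```bash
python3 - <<'E'
from h import *
f=cv2.imread("pics/w1.png");c=np.load("c1.npy",allow_pickle=True).item()
hsv=cv2.cvtColor(f,cv2.COLOR_BGR2HSV).astype(int)
m=(hsv[:,:,1]>120)&(hsv[:,:,0]<16);o=np.zeros_like(m);o[125:222,306:346]=m[125:222,306:346]
k=big(o);r=cv2.minAreaRect(k);print(r);b=cv2.boxPoints(r)
print(ray(c,r[0],.07),[np.round(ray(c,p,.07),3).tolist() for p in b])
for p in[(279,117),(368,117),(282,210),(368,210)]:print(ray(c,p,.008))
# pins of plate from top
c=robot.camera_info("top")
for p in[(320,98),(381,100),(437,103),(500,105)]:print("pin",ray(c,(190+p[0]/2.66,140+p[1]/2.66),.026))
for p in[(299,149),(397,149),(419,155),(520,155)]:print("sh",ray(c,(190+p[0]/2.66,140+p[1]/2.66),.03))
for p in[(282,56),(541,68),(538,193),(276,184)]:print("plate",ray(c,(190+p[0]/2.66,140+p[1]/2.66),.02))
E
```

```text
((325.5, 174.5), (73.0, 21.0), 90.0)
[0.48554578 0.28795245 0.07      ] [[0.465, 0.322, 0.07], [0.486, 0.328, 0.07], [0.508, 0.251, 0.07], [0.485, 0.245, 0.07]]
[0.41783606 0.32783751 0.008     ]
[0.52173298 0.3551537  0.008     ]
[0.4471585 0.2113428 0.008    ]
[0.55823425 0.24053533 0.008     ]
pin [0.50613255 0.01122246 0.026     ]
pin [ 0.50442865 -0.0587751   0.026     ]
pin [ 0.50150958 -0.12288656  0.026     ]
pin [ 0.4998364 -0.1948305  0.026    ]
sh [0.44601412 0.03387896 0.03      ]
sh [ 0.44710861 -0.0773378   0.03      ]
sh [ 0.44047373 -0.10227903  0.03      ]
sh [ 0.44160699 -0.21638702  0.03      ]
plate [0.55672836 0.05651906 0.02      ]
plate [ 0.5450292 -0.2432066  0.02     ]
plate [ 0.39975878 -0.2376643   0.02      ]
plate [0.40695323 0.05999667 0.02      ]
```

servo_tool --deltas '[0,0.003,0.003,-0.05,0,0,0.003,0.003,-0.1,0,0,0.003,0.003,-0.15,0,0,0.003,0.003,-0.18,0,0,0.003,0.003,-0.195,0,0.3,0.003,0.003,-0.195,0,1,0.003,0.003,-0.195,0,1,0.003,0.003,-0.195,0,1,0.003,0.003,-0.195,0,1,0.003,0.003,-0.195,0]' --force 60

```text
time_s: 2.65
tcp_pos: [0.4862, 0.284, 0.0481]
tcp_rot: [179.9, -0.0, 104.6]
wrist_force: [2.5, 1.2, 3.4]
width: 0.274
grasp_force: 61.7
```

To row units: -16.6 degrees / 180 = -0.0922.

servo_tool --deltas '[1,0,0,0.03,0,1,0,0,0.09,0,1,0,0,0.15,0,1,0,0,0.21,0,1,-0.012,-0.055,0.215,-0.0222,1,-0.025,-0.11,0.215,-0.0444,1,-0.037,-0.165,0.215,-0.0667,1,-0.05,-0.22,0.215,-0.0889,1,-0.06,-0.275,0.215,-0.0922,1,-0.062,-0.305,0.215,-0.0922]'

```text
time_s: 3.9
tcp_pos: [0.4225, -0.0234, 0.2621]
tcp_rot: [-180.0, 0.0, 87.9]
wrist_force: [0.9, 0.1, -2.6]
width: 0.269
grasp_force: 61.6
```

```bash
python3 - <<'E'
from h import *
s=robot.observe();print(s["tcp_pos"],s["tcp_rot"],s["wrist_force"],s["moment"],s["width"],s["time_s"])
E
```

```text
[ 0.42251579 -0.0233978   0.26213703] [-1.79972307e+02  1.74456579e-02  8.78659025e+01] [ 0.92483654  0.06171279 -2.56610408] [ 0.05779582 -0.02386394  0.03324535] 0.26899865524698874 3.9
```

servo_tool --deltas '[1,0.001,0.002,-0.05,0,1,0.001,0.002,-0.1,0,1,0.001,0.002,-0.14,0,1,0.001,0.002,-0.16,0,1,0.001,0.002,-0.166,0,1,0.001,0.002,-0.168,0,1,0.001,0.002,-0.168,0,1,0.001,0.002,-0.168,0,1,0.001,0.002,-0.168,0,1,0.001,0.002,-0.168,0]'

```text
time_s: 5.15
tcp_pos: [0.4247, -0.0193, 0.0945]
tcp_rot: [180.0, -0.0, 88.0]
wrist_force: [0.4, 0.1, -3.1]
width: 0.273
grasp_force: 61.4
```

```bash
python3 - <<'E'
from h import *
s=robot.observe();print(s["tcp_pos"],s["tcp_rot"],s["wrist_force"],s["moment"],s["width"],s["time_s"])
f=robot.grab_frame("top");cv2.imwrite("pics/t2.png",cv2.resize(f[120:250,260:460,::-1],None,fx=4,fy=4,interpolation=cv2.INTER_CUBIC))
f=robot.grab_frame("scene")[150:270,260:440,::-1];cv2.imwrite("pics/s2.png",cv2.resize(f,None,fx=4.4,fy=4.4,interpolation=cv2.INTER_CUBIC))
E
```

```text
[ 0.42473381 -0.019322    0.09448276] [ 1.79981308e+02 -3.90033990e-04  8.79800157e+01] [ 0.37344524  0.12895374 -3.12865458] [ 0.03805641  0.0220014  -0.02243433] 0.2734542883133187 5.15
```

View pics/s2.png

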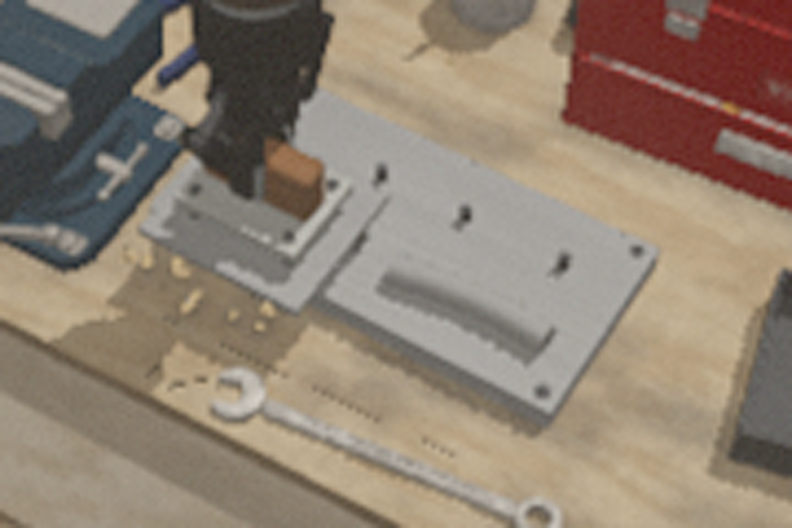

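The scene view shows the sole over the left shaft, with its far edge near (385,200). The right shaft at (465,310) is bowed and lying level. Making contact with the left shaft.

servo_tool --deltas '[1,0,-0.001,-0.003,0,1,0,-0.001,-0.005,0,1,0,-0.001,-0.006,0,1,0,-0.001,-0.006,0,1,0,-0.001,-0.0065,0,1,0,-0.001,-0.0065,0,1,0,-0.001,-0.007,0,1,0,-0.001,-0.007,0,1,0,-0.001,-0.007,0,1,0,-0.001,-0.007,0]'

```text
time_s: 6.5
tcp_pos: [0.4248, -0.0204, 0.0875]
tcp_rot: [180.0, 0.0, 88.0]
wrist_force: [1.1, -0.6, 5.1]
width: 0.266
grasp_force: 62.7
```

servo_tool --deltas '[1,0,0,0.0007,0,1,0.002,-0.0001,0.0007,0,1,0.004,-0.0002,0.0007,0,1,0.007,-0.0003,0.0007,0,1,0.01,-0.0004,0.0007,0,1,0.013,-0.0005,0.0007,0,1,0.016,-0.0006,0.0007,0,1,0.019,-0.0006,0.0007,0,1,0.02,-0.0007,0.0007,0,1,0.02,-0.0007,0.0007,0]'

```text
time_s: 7.75
tcp_pos: [0.4447, -0.0209, 0.088]
tcp_rot: [180.0, -0.0, 88.0]
wrist_force: [0.8, 4.6, 3.0]
width: 0.27
grasp_force: 62.6
```

```bash
python3 - <<'E'
from h import *
for i in range(3):
    f=robot.grab_frame("scene" if i else "top")
    s=robot.observe();print(s["wrist_force"],s["moment"],s["tcp_pos"])
    if i==0:cv2.imwrite("pics/t3.png",cv2.resize(f[120:250,260:460,::-1],None,fx=4,fy=4,interpolation=cv2.INTER_CUBIC))
cv2.imwrite("pics/s3.png",cv2.resize(f[150:270,260:440,::-1],None,fx=4.4,fy=4.4,interpolation=cv2.INTER_CUBIC))
E
```

```text
[0.71846918 5.03508858 3.28969934] [ 0.98190532 -0.165943    0.05363792] [ 0.44469399 -0.02095079  0.08800254]
[-0.23279752  4.94889358  3.55034152] [ 0.9559326  -0.19128381  0.08630891] [ 0.44469838 -0.02097179  0.08801379]
[0.09792694 4.52925728 2.69720167] [ 0.98950208 -0.17215636  0.00797419] [ 0.44464079 -0.02098745  0.08802296]
```

View pics/t3.png

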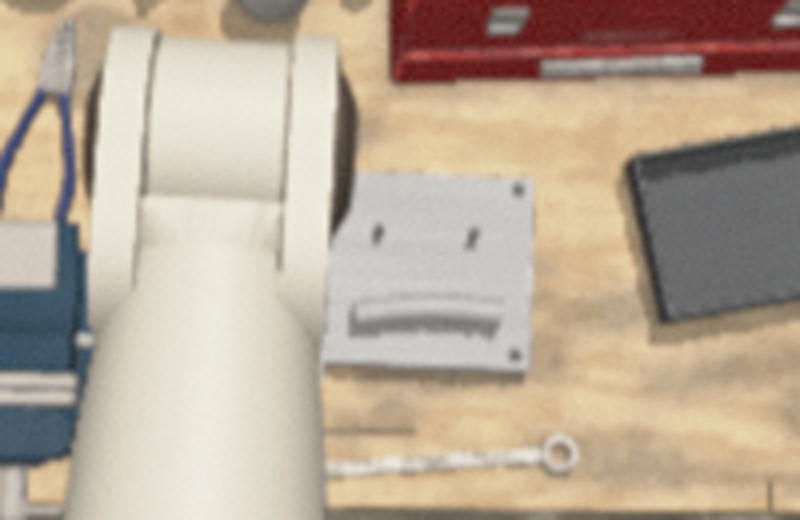

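The sideways force of about 5 N at the sole means my rolling direction slopes too far toward -y. I'll relieve it and roll straight on in x.

servo_tool --deltas '[1,0.001,0.0004,0.0002,0,1,0.003,0.0005,0.0002,0,1,0.006,0.0006,0.0002,0,1,0.009,0.0006,0.0002,0,1,0.012,0.0006,0.0002,0,1,0.015,0.0006,0.0002,0,1,0.018,0.0006,0.0002,0,1,0.021,0.0006,0.0002,0,1,0.023,0.0006,0.0002,0,1,0.023,0.0006,0.0002,0]'

```text
time_s: 9.15
tcp_pos: [0.4678, -0.0205, 0.0882]
tcp_rot: [180.0, 0.0, 88.0]
wrist_force: [1.4, -3.9, 2.4]
width: 0.267
grasp_force: 62.4
```

servo_tool --deltas '[1,0.001,-0.0002,0,0,1,0.003,-0.0003,0,0,1,0.006,-0.0003,0,0,1,0.009,-0.0004,0,0,1,0.012,-0.0004,0,0,1,0.015,-0.0005,0,0,1,0.018,-0.0005,0,0,1,0.021,-0.0005,0,0,1,0.024,-0.0006,0,0,1,0.025,-0.0006,0,0]'

```text
time_s: 10.4
tcp_pos: [0.4928, -0.0208, 0.0882]
tcp_rot: [-180.0, -0.0, 88.0]
wrist_force: [0.2, 2.2, 2.8]
width: 0.269
grasp_force: 62.4
```

servo_tool --deltas '[1,0.002,0.0001,0,0,1,0.005,0.0001,0,0,1,0.008,0.0001,0,0,1,0.011,0,0,0,1,0.014,0,0,0,1,0.017,-0.0001,0,0,1,0.02,-0.0001,0,0,1,0.023,-0.0001,0,0,1,0.025,-0.0002,0,0,1,0.025,-0.0002,0,0]'

```text
time_s: 11.65
tcp_pos: [0.5176, -0.0216, 0.0881]
tcp_rot: [-180.0, 0.0, 88.0]
wrist_force: [-3.7, -0.8, 2.4]
width: 0.272
grasp_force: 62.4
```

servo_tool --deltas '[1,0.001,0,0,0,1,0.002,0,0,0,1,0.003,0,0,0,1,0.004,0,0,0,1,0.005,0,0,0,1,0.006,0,0,0,1,0.006,0,0,0,1,0.006,0,0,0,1,0.006,0,0.002,0,1,0.006,0,0.012,0]'

```text
time_s: 12.9
tcp_pos: [0.5235, -0.0212, 0.0998]
tcp_rot: [-180.0, -0.0, 88.0]
wrist_force: [0.8, 0.5, -2.4]
width: 0.272
grasp_force: 61.5
```

servo_tool --deltas '[1,0,0,0.03,0,1,-0.02,-0.03,0.035,0,1,-0.05,-0.07,0.035,0,1,-0.08,-0.11,0.035,0,1,-0.1035,-0.137,0.035,0,1,-0.1035,-0.137,0.02,0,1,-0.1035,-0.137,0.002,0,1,-0.1035,-0.137,-0.006,0,1,-0.1035,-0.137,-0.0095,0,1,-0.1035,-0.137,-0.0105,0]'

```text
time_s: 14.15
tcp_pos: [0.4204, -0.1579, 0.0896]
tcp_rot: [-180.0, -0.0, 88.0]
wrist_force: [-0.8, -0.1, -2.5]
width: 0.269
grasp_force: 61.5
```

servo_tool --deltas '[1,0,0,-0.0008,0,1,0,0,-0.0012,0,1,0,0,-0.0012,0,1,0.001,0,-0.001,0,1,0.002,0,-0.0008,0,1,0.003,0,-0.0006,0,1,0.004,0,-0.0004,0,1,0.005,-0.0001,-0.0002,0,1,0.006,-0.0001,0,0,1,0.006,-0.0001,0,0]'

```text
time_s: 15.4
tcp_pos: [0.4263, -0.1583, 0.0897]
tcp_rot: [180.0, -0.0, 88.0]
wrist_force: [-0.6, 1.8, 0.3]
width: 0.275
grasp_force: 62.0
```

servo_tool --deltas '[1,0.0005,0,-0.0001,0,1,0.0013,0,0,0,1,0.002,0,0.0001,0,1,0.0028,0,0.0003,0,1,0.0035,0,0.0004,0,1,0.0043,0,0.0006,0,1,0.005,0,0.0008,0,1,0.006,0,0.001,0,1,0.006,0,0.001,0,1,0.006,0,0.001,0]'

```text
time_s: 16.65
tcp_pos: [0.4322, -0.1583, 0.0907]
tcp_rot: [180.0, 0.0, 88.0]
wrist_force: [0.3, 2.9, 1.1]
width: 0.274
grasp_force: 62.1
```

servo_tool --deltas '[1,0.001,0.0002,0.0001,0,1,0.002,0.0002,0.0003,0,1,0.003,0.0002,0.0005,0,1,0.004,0.0002,0.0007,0,1,0.005,0.0002,0.0009,0,1,0.006,0.0002,0.0011,0,1,0.007,0.0002,0.0013,0,1,0.008,0.0002,0.0015,0,1,0.008,0.0002,0.0015,0,1,0.008,0.0002,0.0015,0]'

```text
time_s: 17.9
tcp_pos: [0.4401, -0.1581, 0.0922]
tcp_rot: [180.0, -0.0, 88.0]
wrist_force: [-1.1, 1.1, 0.3]
width: 0.268
grasp_force: 62.1
```

servo_tool --deltas '[1,0.001,0,0,0,1,0.002,0,0.0001,0,1,0.0035,0,0.0002,0,1,0.005,0,0.0004,0,1,0.006,0,0.0005,0,1,0.0075,0,0.0006,0,1,0.009,-0.0001,0.0007,0,1,0.01,-0.0001,0.0008,0,1,0.01,-0.0001,0.0008,0,1,0.01,-0.0001,0.0008,0]'

```text
time_s: 19.15
tcp_pos: [0.4501, -0.1582, 0.093]
tcp_rot: [180.0, -0.0, 88.0]
wrist_force: [-0.5, 1.6, -0.2]
width: 0.271
grasp_force: 62.1
```

servo_tool --deltas '[1,0.001,0,-0.0002,0,1,0.002,0,-0.0002,0,1,0.0035,0,-0.0002,0,1,0.005,0,-0.0002,0,1,0.006,0,-0.0003,0,1,0.0075,0,-0.0004,0,1,0.009,-0.0001,-0.0005,0,1,0.01,-0.0001,-0.0006,0,1,0.01,-0.0001,-0.0006,0,1,0.01,-0.0001,-0.0006,0]'

```text
time_s: 20.4
tcp_pos: [0.4602, -0.1583, 0.0924]
tcp_rot: [180.0, -0.0, 88.0]
wrist_force: [0.1, 3.1, 0.9]
width: 0.271
grasp_force: 62.3
```

servo_tool --deltas '[1,0.001,0.0001,-0.0001,0,1,0.002,0.0002,-0.0002,0,1,0.0035,0.0002,-0.0004,0,1,0.005,0.0002,-0.0006,0,1,0.006,0.0001,-0.0008,0,1,0.0075,0.0001,-0.001,0,1,0.009,0.0001,-0.0012,0,1,0.01,0.0001,-0.0014,0,1,0.01,0.0001,-0.0014,0,1,0.01,0.0001,-0.0014,0]'

```text
time_s: 21.65
tcp_pos: [0.4703, -0.1582, 0.0911]
tcp_rot: [180.0, -0.0, 88.0]
wrist_force: [0.7, 4.4, 5.4]
width: 0.27
grasp_force: 62.7
```

servo_tool --deltas '[1,0,0.0003,0.0005,0,1,0.001,0.0004,0.0007,0,1,0.002,0.0004,0.0007,0,1,0.003,0.0004,0.0006,0,1,0.004,0.0004,0.0005,0,1,0.005,0.0004,0.0004,0,1,0.006,0.0003,0.0003,0,1,0.007,0.0003,0.0002,0,1,0.008,0.0003,0.0002,0,1,0.008,0.0003,0.0002,0]'

```text
time_s: 22.9
tcp_pos: [0.4782, -0.1579, 0.0911]
tcp_rot: [-180.0, -0.0, 88.0]
wrist_force: [0.3, 3.3, 1.4]
width: 0.271
grasp_force: 62.5
```

servo_tool --deltas '[1,0.001,0.0001,-0.0001,0,1,0.002,0.0001,-0.0003,0,1,0.003,0.0001,-0.0005,0,1,0.004,0.0001,-0.0007,0,1,0.005,0.0001,-0.0009,0,1,0.006,0.0001,-0.0011,0,1,0.007,0.0001,-0.0013,0,1,0.008,0.0001,-0.0014,0,1,0.008,0.0001,-0.0014,0,1,0.008,0.0001,-0.0014,0]'

```text
time_s: 24.15
tcp_pos: [0.4862, -0.1578, 0.0898]
tcp_rot: [180.0, 0.0, 88.0]
wrist_force: [0.5, 3.8, 1.5]
width: 0.272
grasp_force: 62.4
```

servo_tool --deltas '[1,0.001,0.0002,-0.0002,0,1,0.002,0.0002,-0.0004,0,1,0.003,0.0002,-0.0006,0,1,0.004,0.0002,-0.0008,0,1,0.005,0.0002,-0.001,0,1,0.006,0.0002,-0.0011,0,1,0.006,0.0002,-0.0011,0,1,0.006,0.0002,-0.0011,0,1,0.006,0.0002,-0.0011,0,1,0.006,0.0002,-0.0011,0]'

```text
time_s: 25.4
tcp_pos: [0.4921, -0.1576, 0.0887]
tcp_rot: [180.0, 0.0, 88.0]
wrist_force: [0.9, 2.9, 1.5]
width: 0.27
grasp_force: 62.3
```

servo_tool --deltas '[1,0.001,0,-0.0001,0,1,0.002,0,-0.0002,0,1,0.003,0,-0.0002,0,1,0.004,0,0,0,1,0.005,0,0.0002,0,1,0.006,0,0.0004,0,1,0.007,0,0.0006,0,1,0.007,0,0.0006,0,1,0.007,0,0.0006,0,1,0.007,0,0.0006,0]'

```text
time_s: 26.65
tcp_pos: [0.4992, -0.1576, 0.0893]
tcp_rot: [180.0, -0.0, 88.0]
wrist_force: [-1.3, 2.8, 1.6]
width: 0.267
grasp_force: 62.3
```

servo_tool --deltas '[1,0.001,0,0.0001,0,1,0.002,0,0.0003,0,1,0.003,0,0.0005,0,1,0.004,0,0.0007,0,1,0.005,0,0.0009,0,1,0.006,0,0.0011,0,1,0.007,0,0.0013,0,1,0.008,0,0.0015,0,1,0.008,0,0.0015,0,1,0.008,0,0.0015,0]'

```text
time_s: 27.9
tcp_pos: [0.5072, -0.1576, 0.0908]
tcp_rot: [180.0, -0.0, 88.0]
wrist_force: [-0.3, 3.7, 2.4]
width: 0.269
grasp_force: 62.3
```

servo_tool --deltas '[1,0.001,0.0002,0.0002,0,1,0.002,0.0002,0.0003,0,1,0.003,0.0002,0.0004,0,1,0.004,0.0002,0.0005,0,1,0.005,0.0002,0.0006,0,1,0.006,0.0002,0.0007,0,1,0.007,0.0002,0.0008,0,1,0.008,0.0002,0.0009,0,1,0.008,0.0002,0.0009,0,1,0.008,0.0002,0.0009,0]'

```text
time_s: 29.15
tcp_pos: [0.5151, -0.1576, 0.0917]
tcp_rot: [-180.0, 0.0, 88.0]
wrist_force: [-3.0, 0.2, 1.9]
width: 0.272
grasp_force: 62.3
```

servo_tool --deltas '[1,0.001,0,0.0001,0,1,0.002,0,0.0002,0,1,0.003,0,0.0002,0,1,0.004,0,0.0002,0,1,0.005,0,0.0002,0,1,0.006,0,0.0002,0,1,0.007,0,0.0002,0,1,0.007,0,0.0002,0,1,0.007,0,0.0002,0,1,0.007,0,0.0002,0]'

```text
time_s: 30.4
tcp_pos: [0.5222, -0.1574, 0.0919]
tcp_rot: [180.0, 0.0, 88.0]
wrist_force: [-3.0, 0.7, 1.0]
width: 0.271
grasp_force: 62.2
```

To row units: 16.6 degrees / 180 = 0.0922.

servo_tool --deltas '[1,0,0,0.01,0,1,0,0,0.04,0,1,-0.01,0.01,0.09,0,1,-0.02,0.03,0.14,0,1,-0.03,0.06,0.175,0,1,-0.036,0.12,0.175,0.0167,1,-0.036,0.18,0.175,0.0389,1,-0.036,0.24,0.175,0.0611,1,-0.036,0.3,0.175,0.0778,1,-0.036,0.36,0.175,0.0922]'

```text
time_s: 31.65
tcp_pos: [0.486, 0.2047, 0.2676]
tcp_rot: [179.9, -0.0, 104.7]
wrist_force: [1.7, -1.2, -3.0]
width: 0.272
grasp_force: 61.6
```

servo_tool --deltas '[1,0,0.06,0,0,1,0,0.082,-0.01,0,1,0,0.082,-0.06,0,1,0,0.082,-0.12,0,1,0,0.082,-0.17,0,1,0,0.082,-0.2,0,1,0,0.082,-0.21,0,1,0,0.082,-0.215,0,1,0,0.082,-0.215,0,1,0,0.082,-0.215,0]'

```text
time_s: 32.9
tcp_pos: [0.4868, 0.2849, 0.0532]
tcp_rot: [179.9, -0.0, 104.6]
wrist_force: [0.2, -0.2, -2.8]
width: 0.273
grasp_force: 61.4
```

servo_tool --deltas '[1,0,0,-0.002,0,1,0,0,-0.004,0,1,0,0,-0.0048,0,1,0,0,-0.0048,0,1,0,0,-0.0048,0,0.4,0,0,-0.0048,0,0.2,0,0,-0.0048,0,0,0,0,-0.0048,0,0,0,0,-0.0048,0,0,0,0,0.01,0]'

```text
time_s: 34.15
tcp_pos: [0.4854, 0.2842, 0.0613]
tcp_rot: [-179.9, 0.0, 104.6]
wrist_force: [0.1, 0.6, 0.7]
width: 0.997
grasp_force: 0.0
```

To row units: -65 degrees / 180 = -0.3611.

servo_tool --deltas '[0,0,0,0.05,0,0,0,0,0.11,0,0,0,0,0.17,0,0,0,0,0.2,-0.0278,0,0,-0.04,0.205,-0.0833,0,-0.01,-0.1,0.205,-0.1389,0,-0.03,-0.155,0.205,-0.1944,0,-0.05,-0.21,0.205,-0.25,0,-0.06,-0.26,0.205,-0.3056,0,-0.06,-0.26,0.205,-0.3611]'

```text
time_s: 35.4
tcp_pos: [0.4253, 0.0219, 0.2687]
tcp_rot: [179.9, -0.1, 39.0]
wrist_force: [-0.2, -0.3, 0.8]
width: 0.998
grasp_force: 0.0
```

```bash
python3 - <<'E'
from h import *
s=robot.observe();print(s["tcp_pos"],s["tcp_rot"],s["q"])
f=robot.grab_frame("top");cv2.imwrite("pics/t4.png",f[:,:,::-1]);g=robot.grab_frame("scene");cv2.imwrite("pics/s4.png",g[:,:,::-1])
c=robot.camera_info("wrist");f=robot.grab_frame("wrist");cv2.imwrite("pics/w4.png",f[:,:,::-1]);np.save("c4.npy",c)
E
```

```text
[0.42531164 0.02190485 0.26866393] [ 1.79898628e+02 -1.00772958e-01  3.89997428e+01] [ 2.96290039e+00 -1.13022152e+01 -2.50611218e+00  9.86549765e+01
 -2.26880354e-02  1.43963219e+02]
```

View pics/w4.png

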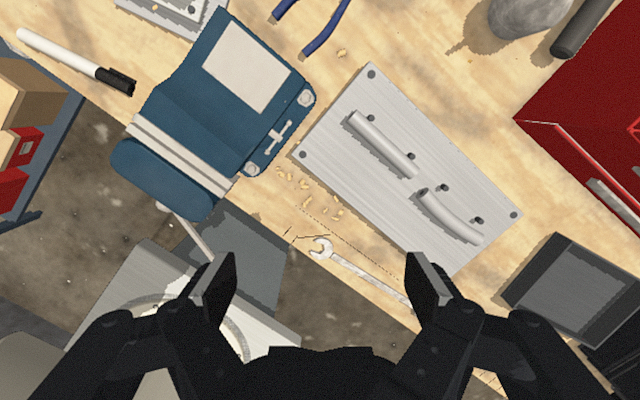

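The wrist view shows the straight shaft at its pins (384,144). The bent one has rocked back, with ends near (421,190) and (481,242) and its middle near (445,222), bow toward the robot. I'll locate it.

```bash
python3 - <<'E'
from h import *
c=np.load("c4.npy",allow_pickle=True).item()
f=cv2.imread("pics/w4.png")
for n,p in dict(e1=(421,191),e2=(481,241),mid=(445,221),s1=(350,116),s2=(416,172)).items():print(n,ray(c,p,.03))
for n,p in dict(pin1=(371,147),pin2=(411,178),pin3=(446,189),pin4=(479,221)).items():print(n,ray(c,p,.026))
ct=robot.camera_info("top")
b=f[90:260,320:540];cv2.imwrite("pics/crop4.png",cv2.resize(b,None,fx=3.5,fy=3.5,interpolation=cv2.INTER_CUBIC))
g=cv2.imread("pics/t4.png");cv2.imwrite("pics/tc4.png",cv2.resize(g[140:225,190:490],None,fx=2.66,fy=2.66,interpolation=cv2.INTER_CUBIC))
E
```

```text
e1 [ 0.48296806 -0.10039376  0.03      ]
e2 [ 0.48464299 -0.21781246  0.03      ]
mid [ 0.47354448 -0.15654248  0.03      ]
s1 [0.49547172 0.03514852 0.03      ]
s2 [ 0.49698733 -0.07693245  0.03      ]
pin1 [ 0.48384252 -0.01106012  0.026     ]
pin2 [ 0.48718877 -0.07927379  0.026     ]
pin3 [ 0.50601872 -0.12603089  0.026     ]
pin4 [ 0.50319826 -0.19535032  0.026     ]
```

View pics/crop4.png

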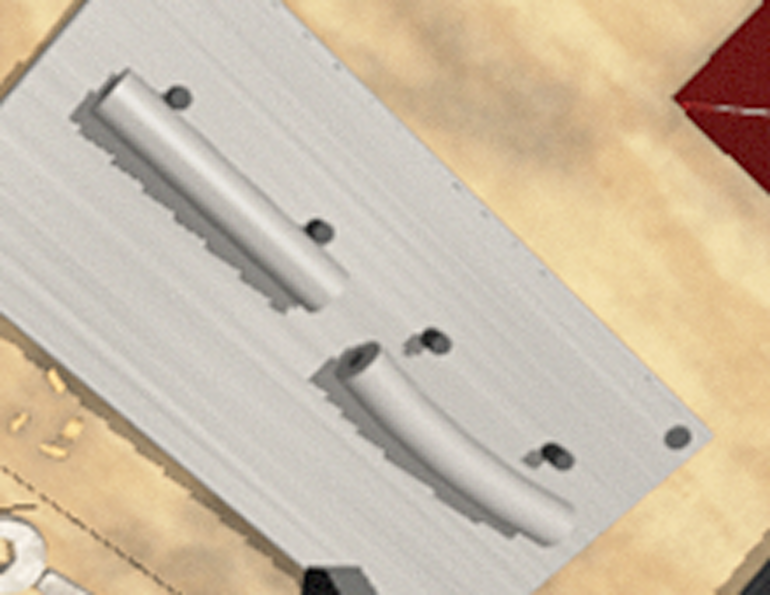

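Crop: bent shaft mid-axis at about (443,438), clear of the pins at (435,340) and (555,455). World grasp point is about (0.475, -0.157).

To row units: 49 degrees / 180 = 0.2722.

servo_tool --deltas '[0,0.01,-0.036,0,0.0556,0,0.02,-0.072,0,0.1111,0,0.03,-0.108,0,0.1667,0,0.04,-0.144,0,0.2222,0,0.05,-0.179,-0.03,0.2722,0,0.05,-0.179,-0.08,0.2722,0,0.05,-0.179,-0.13,0.2722,0,0.05,-0.179,-0.17,0.2722,0,0.05,-0.179,-0.19,0.2722,0,0.05,-0.179,-0.19,0.2722]'

```text
time_s: 36.8
tcp_pos: [0.4756, -0.1535, 0.0757]
tcp_rot: [-179.8, -0.0, 88.8]
wrist_force: [-0.4, -0.6, 0.1]
width: 1.002
grasp_force: 0.0
```

servo_tool --deltas '[0,0,0,-0.02,0,0,0,0,-0.035,0,0,0,0,-0.043,0,0,0,0,-0.043,0,0.5,0,0,-0.043,0,1,0,0,-0.043,0,1,0,0,-0.043,0,1,0,0,-0.043,0,1,0,0,-0.043,0,1,0,0,-0.043,0]' --force 60

```text
time_s: 38.05
tcp_pos: [0.4766, -0.1545, 0.0345]
tcp_rot: [179.9, 0.0, 88.6]
wrist_force: [-0.1, 1.4, 6.0]
width: 0.207
grasp_force: 58.6
```

The width reads slightly under 20 mm, so the pads may sit above the shaft's mid-height. I'll regrip 2.5 mm lower.

servo_tool --deltas '[0.5,0,0,0,0,0.5,0,0,0,0,0.5,0,0,-0.0012,0,0.5,0,0,-0.0025,0,0.5,0,0,-0.0025,0,1,0,0,-0.0025,0,1,0,0,-0.0025,0,1,0,0,-0.0025,0,1,0,0,-0.0025,0,1,0,0,-0.0025,0]' --force 70

```text
time_s: 39.3
tcp_pos: [0.4764, -0.1545, 0.0318]
tcp_rot: [180.0, 0.0, 88.6]
wrist_force: [-1.3, 0.5, 5.4]
width: 0.204
grasp_force: 68.4
```

To row units: 11 degrees / 180 = 0.0611.

servo_tool --deltas '[1,0,0,0.005,0,1,0,0,0.015,0,1,0,0,0.04,0,1,0,0,0.07,0,1,0,0,0.1,0,1,0,-0.02,0.11,0.0111,1,0.01,-0.06,0.11,0.0278,1,0.015,-0.1,0.11,0.0444,1,0.02,-0.14,0.11,0.0611,1,0.02,-0.14,0.11,0.0611]'

```text
time_s: 40.55
tcp_pos: [0.4959, -0.2966, 0.141]
tcp_rot: [-180.0, -0.0, 99.5]
wrist_force: [0.1, 0.6, -2.5]
width: 0.203
grasp_force: 68.7
```

servo_tool --deltas '[1,0.006,-0.04,0,0,1,0.012,-0.08,0,0,1,0.018,-0.11,0,0,1,0.018,-0.11,0,0,1,0.018,-0.11,0,0,1,0.018,-0.11,0,0,1,0.018,-0.11,0,0,1,0.018,-0.11,0,0,1,0.018,-0.11,0,0,1,0.018,-0.11,0,0]'

```text
time_s: 41.8
tcp_pos: [0.5141, -0.4044, 0.1414]
tcp_rot: [180.0, 0.0, 99.6]
wrist_force: [0.8, 0.5, -1.3]
width: 0.201
grasp_force: 68.8
```

```bash
python3 - <<'E'
from h import *
s=robot.observe();print(s["tcp_pos"],s["tcp_rot"],s["wrist_force"],s["width"],s["grasp_force"])
g=robot.grab_frame("scene");b=g[130:290,280:520,::-1];cv2.imwrite("pics/s5.png",cv2.resize(b,None,fx=3.3,fy=3.3,interpolation=cv2.INTER_CUBIC))
E
```

```text
[ 0.51410515 -0.40440858  0.14142364] [1.79998325e+02 1.60847922e-03 9.95748673e+01] [ 0.79684937  0.47550863 -1.28874136] 0.20112925851692534 68.84317606687546
```

View pics/s5.png

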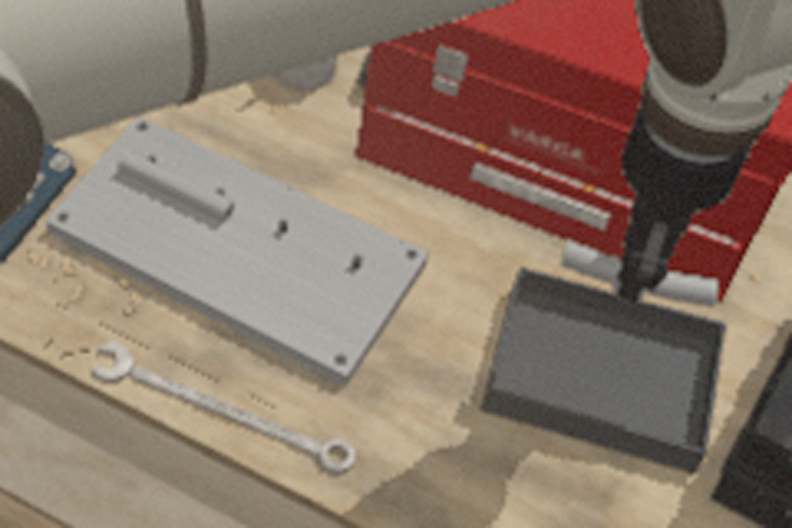

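The bent shaft is held crosswise above the tray (held ends at (575,255) and (715,290)), and the straight one rests at its pins. Lowering.

servo_tool --deltas '[1,0,-0.001,-0.03,0,1,0,-0.001,-0.06,0,1,0,-0.001,-0.085,0,1,0,-0.001,-0.1,0,1,0,-0.001,-0.11,0,1,0,-0.001,-0.116,0,1,0,-0.001,-0.12,0,1,0,-0.001,-0.122,0,1,0,-0.001,-0.122,0,1,0,-0.001,-0.122,0]'

```text
time_s: 43.1
tcp_pos: [0.5143, -0.4055, 0.0198]
tcp_rot: [180.0, 0.0, 99.6]
wrist_force: [-0.1, -0.8, -1.5]
width: 0.206
grasp_force: 68.9
```

servo_tool --deltas '[1,0,0,-0.002,0,1,0,0,-0.003,0,1,0,0,-0.003,0,0.7,0,0,-0.003,0,0.6,0,0,-0.003,0,0.55,0,0,-0.003,0,0.55,0,0,-0.003,0,0.55,0,0,0,0,0.55,0,0,0.02,0,0.55,0,0,0.05,0]'

```text
time_s: 44.35
tcp_pos: [0.5139, -0.4052, 0.0705]
tcp_rot: [-180.0, -0.0, 99.6]
wrist_force: [0.5, -0.5, 0.5]
width: 0.452
grasp_force: 0.0
```

servo_tool --deltas '[0.55,0,0,0.05,0,0.55,0,0,0.1,0,0.55,0,0,0.15,0,0.5,0,0,0.2,0,0.5,-0.05,0.03,0.2,0,0.5,-0.1,0.06,0.2,0,0.5,-0.13,0.09,0.2,0,0.5,-0.16,0.12,0.2,0,0.5,-0.18,0.14,0.2,0,0.5,-0.18,0.14,0.2,0]'

```text
time_s: 45.6
tcp_pos: [0.3332, -0.2646, 0.2717]
tcp_rot: [179.9, 0.2, 99.6]
wrist_force: [0.1, -0.4, -0.0]
width: 0.502
grasp_force: 0.0
```

```bash
python3 - <<'E'
from h import *
s=robot.observe();print(s["tcp_pos"],s["wrist_force"],s["time_s"],s["qvel"])
t=robot.grab_frame("top")[130:250,160:490,::-1];cv2.imwrite("pics/t6.png",cv2.resize(t,None,fx=2.4,fy=2.4,interpolation=cv2.INTER_CUBIC))
E
```

```text
[ 0.33324558 -0.26455202  0.27174835] [ 0.14374916 -0.41226512 -0.02573141] 45.6 [-0.21099385  3.16455153  1.49676719 -1.69820235 -0.01536896 -0.02205668]
```

View pics/t6.png

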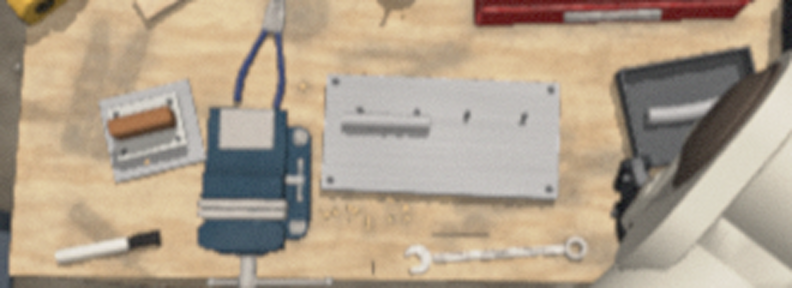

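The float stands at (150,130), the straight shaft lies at its pins (385,122), the bent one is in the tray (685,110), and the wrench and marker haven't moved. Handing in.

```bash
python3 -c "
from rig import robot
print(robot.close_job())"
```

```text
the job is handed in; nothing more can be done
None
```

I rolled both shafts up to their pins at readings of 3–8.5 N. The right one was bent and is in the scrap tray, the straight left one is on the plate at its pins, the float is back on its sole off the plate, and I handed the job in at about 46 s.

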